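# Zero the roller gap of a bench wax mill and pin its screw

## Robot

A 6-joint arm with a two-finger parallel gripper is mounted at the origin on a cart in front of the work surface, level with it; the furniture and walls round the work are solid. World frame = base frame: x ahead of the robot, y to its left, z up, the work surface at z = 0. Lengths are in m, angles in rad, forces in N, time in s.
With the tool pointing down it reaches from about 0.275 to 0.75 m from the base axis. Payload 10.2 kg.
Tool frame: the origin (TCP) lies between the finger pads; the fingertips stand 17 mm ahead of it and the grasp point (between the pads) lies 2 mm behind it; z points along the fingers, y is the line along which they close (so a half turn about z gives the same grasp; the last joint's range is limited). The gripper opens to 88 mm and grips with 3 to 60 N. Pads are 18 mm wide; open, the fingers measure 123 mm over their backs; the gripper's body (75 mm by 187 mm) begins 45 mm behind the grasp point.
Start: joints at [-0.223, 0.313, 1.498, -0, 1.331, -0.223], TCP at [0.525, -0, 0.256] pointing down, gripper open.
Joint ranges: [-2.94, 2.94], [-0.97, 2.17], [0.19, 2.56], [-1.23, 4.37], [0.02, 3.11], [-2.88, 2.88]. Speed limits (rad/s): [2.39, 2.39, 3.01, 3.14, 3.14, 3.14].

## Interface

Orientations are given as a unit quaternion [w, x, y, z].
In Python, from plant import arm, grab_frame, job gives the robot as it stands.
- The arm moves only by the tool move_arm, never from a script. Its argument "plan" is a list that holds one entry, the list of rows, each a list of 7 numbers: the shift along the tool's x, y, z in mm, then the turn, a rotation vector about the tool's x, y, z in rad, then the finger opening in mm, from 0 to 88.1. A call has 1 to 12 rows; each row shifts and turns the commanded pose from where the row before left it, along the tool's axes as they then stand; what a row does not reach is not made up. A row lasts 1/10 s, in which the tool goes at most 50 mm and 8.59 degrees, less where a joint would pass 70% of its speed; a pose out of reach is approached as far as the arm can. A call with a gripper value outside its range is refused whole. The fingers move at their own pace and stop on an object; "newtons" is the grip in N (left out, the last holds). Time passes only in rows, so rows that do not move let the fingers close. It gives the time, the measured TCP pose, the force, the opening and the grip force at its end, in the units of the state.
- arm.sense(): the state, without advancing time (a new reading comes with each control period).
- grab_frame(name): name is "scene" or "side" or "wrist"; returns a dict with "frame" (400x640x3 uint8, red, green, blue), "vfov" (degrees; the focal length in pixels is half the picture's height over the tangent of half this angle, whatever the lens; pixels are square), "cx", "cy" (the principal point, pixels), "dist_coeffs" ([k1, k2, p1, p2, k3] as OpenCV has them; the pictures are not rectified), "rvec" (rotation vector, rad) and "tvec" (3), from world to camera coordinates, as OpenCV has them. Camera axes: x right, y down, z forward; pixel columns grow to the right and rows downward; lengths in m; the calibration is good to about 2 mm. A picture is of the moment at which its call begins. There is no depth.
- job.hand_in(): hands the job in; it is judged then, once.
The state is a dict: "clock": time; "q": joint angles; "joint_vel": joint speeds; "joint_torque": joint torques, N m; "position": TCP position; "eef_rot": TCP orientation; "contact_force": force on the tool from outside, world axes, zero at the start; "wrist_torque": the same for the moment, N m; "grip_width": opening from 0.0 (shut) to 1.0 (fully open); "finger_force": force on a finger pad.
Only numpy, scipy, OpenCV 4.12 (cv2) and the standard library are available. Lean on these libraries where they do the work, as an engineer would, in place of code of your own. Each camera call takes 0.05 s, during which the arm holds its last target. There are 200 camera calls.

## Task

Zero the small wax-sheet mill: wind its crank clockwise (seen from above), as many turns as it takes, until you feel the rollers meet and the screw goes tight. Then back the crank off to the first place where the hole in the screw head faces the headed lock pin, less than one turn, and push the pin fully home, head against its guide. Leave the things standing around the mill where they are.

Things in the scene. Friction and masses are not known exactly. Their poses are not given: they have to be found in the camera images.
- mill: Bench mill: grey steel frame fixed to the worktop, base 145 x 176 x 18 mm, 350 mm high in all. Origin on the worktop straight below the screw head's centre; x points to the mill's back, y to its left (the pin's side), z up. The screw axis lies in the mill's xz plane and leans 30 degrees from vertical, top to the front: direction (-0.5, 0, 0.866) in the mill's frame.
- guard (a point): Middle of the clear plastic guard (170 x 165 mm, 3 mm thick, dark wire frame) behind the crank. It runs parallel to the leaning screw axis, 118 mm behind it, from 10 mm below to 155 mm above the screw head's centre along the axis. It overhangs the crank: a gripper can follow the knob all the way round only if it is tilted about as the screw is.
- hub_center (a point): Centre of the screw head, a 34 mm square steel block on the screw axis, at [0, 0, 0.155] in the mill's frame. The crank arm (8 mm bar on top, upper face 26 mm above this point along the axis) turns with it (about 1 N at the knob) and neither rises nor sinks. The start is 1 to 2.25 turns from tight; at what crank angle the screw goes tight is not told: it must be felt.
- crank_knob (a point): Centre of the black crank knob, a cylinder 18 mm across and 40 mm high, parallel to the screw axis, standing on the end of the crank arm: 60 mm from the screw axis, and 46.5 mm above the screw head's centre measured along it. It spins freely on its own axis, so it can be gripped and led round with the gripper's orientation kept.
- hub_hole (a point): Mouth of the only cross hole in the screw head: 11.5 mm wide, 30 mm deep, at right angles to the screw axis and 17 mm from it, on the face opposite to the crank arm. It faces the pin when it points along the mill's +y, so when the crank arm points along the mill's -y; the pin enters within about 4 degrees.
- guide_mouth (a point): Outer mouth of the pin's guide, at [0, 0.067, 0.155] in the mill's frame: a dark steel block, 24 x 40 x 24 mm, left (+y) of the screw head, its 9 mm bore along the mill's y, aimed at the screw axis. The crank passes above it.
- pin_head (a point): Centre of the outer face of the lock pin's head. The pin lies loose in the guide's bore, drawn back about 28 mm: steel, 8 mm shaft 66 mm long, head 20 mm across and 6 mm thick at the outer (+y) end. It slides along the mill's y under less than 2 N. Home, the head lies against the guide and this face is 73 mm from the screw axis.
- pin_tip (a point): Inner end of the lock pin, 72 mm from pin_head toward the mill's -y. Home, it is 1 to 2 mm from hub_center; blocked by the side of the screw head it stops 15 mm or more from it.
- upper_roller_c (a point): Centre of the upper roller (aluminium, 44 mm across, 130 mm long, along the mill's y). The screw lowers it along the screw axis by 4 mm for each turn of the crank clockwise (seen from above), and raises it the other way.
- lower_roller (a point): Centre of the lower roller (same size, fixed); the rollers meet when the two centres are 44 mm apart.
- jar: Small honey jar, 62 mm across, 71 mm high, bystander; origin at the centre of its underside.
- carton: Small white carton, 63 x 100 x 41 mm, bystander; origin at the centre of its underside.
- hive_tool: Flat steel hive tool, 44 x 186 x 23 mm, bystander; origin at the centre of its underside.

How it is judged:
On the way, in this order (a step that is already met when the one before it is completed fails the run):
1. crank wound until the rollers meet and the screw is tight (gap under 0.08 mm) (distance between upper_roller_c and lower_roller below 0.04408 m), for 0.1 s.
2. crank backed off to the first place where the hole faces the pin (within 7 degrees, roller gap 0.8 to 2 mm) (distance between upper_roller_c and lower_roller between 0.0448 and 0.046 m and x of hub_hole in the frame of mill between -0.0019 and 0.0019 m and y of hub_hole in the frame of mill above 0.01 m), for 0.1 s.
3. lock pin fully home in the hole (distance between pin_tip and hub_center below 0.007 m), for 0.2 s.
At the end, for the whole second after the job is handed in: The lock pin is at rest, fully home in the screw head's hole (its tip within 7 mm of the screw head's centre), with the crank at the first pin position back from tight (rollers 0.8 to 2 mm apart) (distance between pin_tip and hub_center below 0.007 m and distance between upper_roller_c and lower_roller between 0.0448 and 0.046 m and linear speed of lock_pin below 0.02 m/s); the robot touches nothing.
It fails at once if the jar, carton or hive tool is moved more than 30 mm (distance of any of jar, carton, hive_tool from where it was at the start of the episode above 0.03 m).
It also fails if it takes over 72 s, if anything falls off the work surface, if the arm or the gripper's body presses on something with over 40 N, if the wrist force passes 120 N, or if a joint passes its speed limit or range.

## Working session

There is one attempt and no reset: what is moved stays moved. The work goes in short steps, Python scripts to look and compute and a tool call to move; the robot and the scene stay as the last step left them, time stands still between calls to the robot, and variables do not carry over. Pictures are saved under pics/ and viewed, at most 10 in all, crops included, and the job is handed in when it is done.

Besides the shell and the picture viewer there is one more tool, called after ">>>" in YAML: its name, and indented under it one key for each argument. move_arm: Moves the arm, as the interface text tells. Its arguments: {"type":"object","properties":{"plan":{"type":"array","items":{"type":"array","items":{"type":"array","items":{"type":"number"}}}},"newtons":{"type":"number"}},"required":["plan"]}

```bash
mkdir -p pics; ls; cat > h.py <<'E'
import numpy as np, cv2
from scipy.spatial.transform import Rotation as R
from plant import arm, grab_frame, job
def cam(n):
    c=grab_frame(n); f=c["frame"]; h=f.shape[0]
    fl=h/2/np.tan(np.radians(c["vfov"])/2)
    c["K"]=np.array([[fl,0,c["cx"]],[0,fl,c["cy"]],[0,0,1.]]); return c
E
cat > snap.py <<'E'
import sys,pickle
from h import *
for n in sys.argv[2:]:
    c=cam(n); cv2.imwrite(f"pics/{sys.argv[1]}_{n}.png",c["frame"][:,:,::-1]); pickle.dump(c,open(f"{sys.argv[1]}_{n}.pkl","wb"))
E
python3 snap.py a scene side wrist; python3 -c "
import cv2,numpy as np
a=[cv2.imread('pics/a_%s.png'%n) for n in('scene','side')]
cv2.imwrite('pics/a2.png',cv2.resize(np.vstack(a),(480,600)))
from h import *
print(arm.sense())"
```

```text
pics
{'clock': 0.15, 'q': array([-2.23405227e-01,  3.13306899e-01,  1.49823443e+00, -4.79659534e-06,
        1.33099442e+00, -2.23407605e-01]), 'joint_vel': array([ 0.0014588 , -0.0012526 , -0.0016838 ,  0.00028791,  0.00108401,
        0.00128039]), 'joint_torque': array([ 1.56247002e-03, -4.02303922e+01, -2.52316958e+01,  6.93405792e-02,
        3.44249513e-02, -9.17278635e-05]), 'position': array([5.24839200e-01, 2.05205127e-05, 2.55310578e-01]), 'eef_rot': array([-3.97781420e-04,  7.07105458e-01,  7.07107947e-01, -2.53246750e-04]), 'contact_force': array([-0.14725351,  0.1250964 , -0.08530145]), 'wrist_torque': array([-0.03420004,  0.02823382, -0.00699964]), 'finger_force': 0.0, 'grip_width': 0.9971253723864218}
```

View pics/a_scene.png

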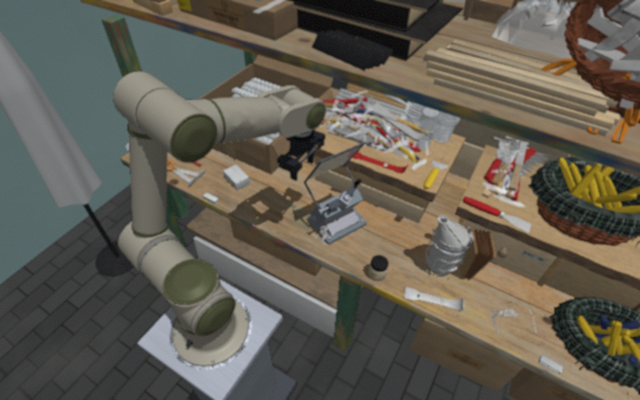

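View pics/a_side.png

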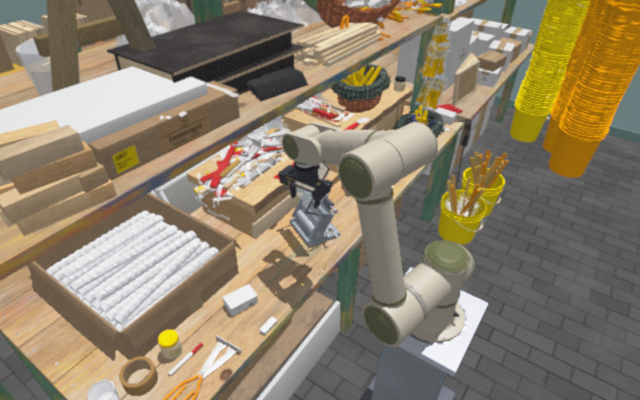

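The scene shows the mill at about (338,210), its guard at (330,170), and the jar at (377,267). In the side view the mill is at about (315,220), partly behind the gripper. I'll enlarge both and look at the wrist view too.

```bash
python3 -c "
import cv2,numpy as np
a=cv2.imread('pics/a_scene.png')[140:260,290:390];b=cv2.imread('pics/a_side.png')[150:270,270:370]
a=cv2.resize(a,(400,480),interpolation=3-1);b=cv2.resize(b,(400,480),interpolation=2)
cv2.imwrite('pics/a3.png',np.hstack([a,b]))"
```

```text
(no output)
```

View pics/a3.png

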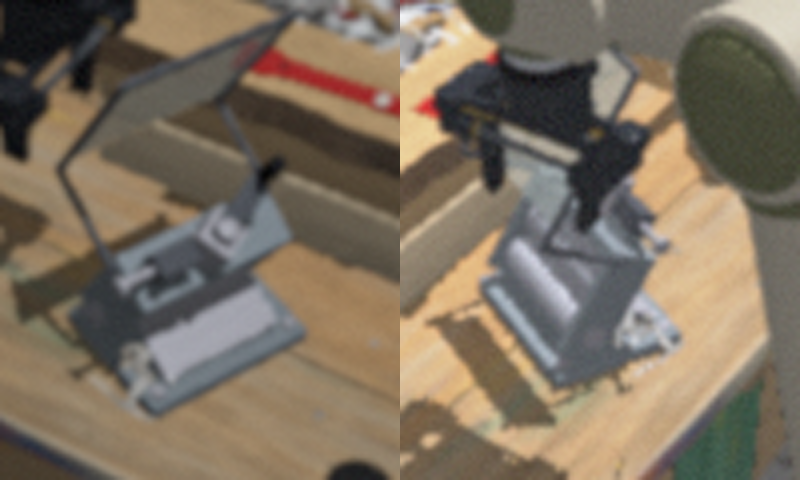

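View pics/a_wrist.png

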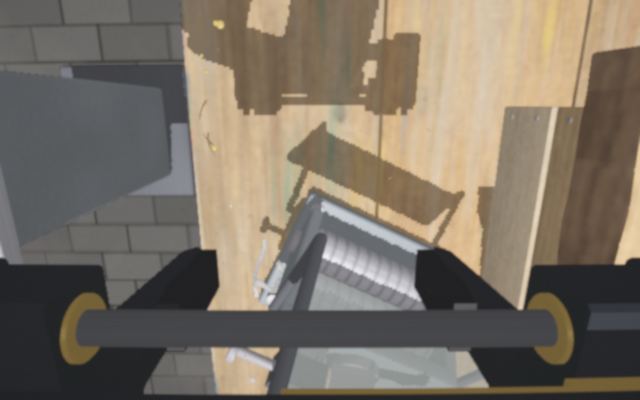

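```bash
cat >> h.py <<'E'
from scipy.optimize import least_squares
A=np.array([-.5,0,.866]); B=np.array([.866,0,.5]); Y=np.array([0,1.,0]); HUB=np.array([0,0,.155])
def Rz(t): return R.from_euler('z',t).as_matrix()
def w(p,m): return np.array([p[0],p[1],0])+np.atleast_2d(m)@Rz(p[2]).T
def proj(c,X): return cv2.projectPoints(np.atleast_2d(X).astype(float),c["rvec"],c["tvec"],c["K"],np.array(c["dist_coeffs"],float))[0].reshape(-1,2)
def guard(a,s): return HUB+a*A+.118*B+s*.085*Y
E
cat > fit.py <<'E'
from h import *; import pickle
c=pickle.load(open('a_scene.pkl','rb'))
M=np.array([guard(.155,1),guard(.155,-1),guard(-.01,1),guard(-.01,-1),HUB+.1*Y,HUB+.02*A])
U=np.array([[319.5,163.75],[363.75,143.75],[305.5,182],[346.25,166.25],[323.75,209.5],[345.5,197.5]])
best=min((least_squares(lambda p:(proj(c,w(p,M))-U).ravel(),[.5,0,t]) for t in np.arange(0,6,1.)),key=lambda r:r.cost)
p=best.x;print(p,np.degrees(p[2]));print(np.round(best.fun.reshape(-1,2),1))
print('hub',w(p,HUB))
for n in('scene','side','wrist'):
    c=pickle.load(open(f'a_{n}.pkl','rb'));print(n,np.round(proj(c,w(p,np.vstack([M,HUB+.0465*A-.06*Y,[0,0,0]]))),0).tolist(), c["K"][0,0], (-R.from_rotvec(np.ravel(c["rvec"])).as_matrix().T@np.ravel(c["tvec"])).round(3))
E
python3 fit.py
```

```text
[ 0.54633619 -0.15595864  1.14764756] 65.75536166700834
[[ 1.4 -0.6]
 [ 0.7 -0.5]
 [ 0.6 -0.6]
 [-0.5 -3.5]
 [-3.3  3.3]
 [ 1.   1.1]]
hub [[ 0.54633619 -0.15595864  0.155     ]]
scene [[321.0, 163.0], [364.0, 143.0], [306.0, 181.0], [346.0, 163.0], [320.0, 213.0], [346.0, 199.0], [363.0, 189.0], [342.0, 229.0]] 388.37780131937023 [-0.284 -0.532  1.124]
side [[332.0, 168.0], [308.0, 146.0], [312.0, 207.0], [290.0, 184.0], [338.0, 211.0], [326.0, 193.0], [321.0, 179.0], [323.0, 227.0]] 429.6266523031203 [-0.189  0.975  1.183]
wrist [[133.0, 824.0], [654.0, 884.0], [296.0, 282.0], [550.0, 384.0], [226.0, 359.0], [340.0, 431.0], [409.0, 497.0], [335.0, 301.0]] 357.15855112812346 [0.524 0.07  0.384]
```

```bash
cat >> h.py <<'E'
def Rt(p,s=1,tilt=30):  # tool orientation in world: z=-A, x=s*B
    t=np.radians(tilt); a=np.array([-np.sin(t),0,np.cos(t)]); b=np.array([np.cos(t),0,np.sin(t)])
    return Rz(p[2])@np.column_stack([s*b,np.cross(-a,s*b),-a])
def cur():
    s=arm.sense(); q=s["eef_rot"]; return s,np.array(s["position"]),R.from_quat([q[1],q[2],q[3],q[0]])
E
python3 - <<'E'
from h import *
p=[.546,-.156,1.1476]
T=np.array([[0,1,0],[1,0,0],[0,0,-1.]]);C=R.from_euler('y',np.pi).as_matrix().T@T
for s in(1,-1):
  for q1 in(-.7,-.5,-.3):
    for q23 in(1.5,1.8,2.1):
      W=R.from_euler('y',q23).as_matrix().T@Rz(q1).T@Rt(p,s)@C.T
      e=R.from_matrix(W).as_euler('ZYZ');print(s,q1,q23,e.round(2))
E
```

```text
1 -0.7 1.5 [ 0.51  1.77 -0.21]
1 -0.7 1.8 [ 0.5   1.51 -0.35]
1 -0.7 2.1 [ 0.53  1.25 -0.5 ]
1 -0.5 1.5 [ 0.52  1.67 -0.03]
1 -0.5 1.8 [ 0.53  1.41 -0.18]
1 -0.5 2.1 [ 0.58  1.15 -0.35]
1 -0.3 1.5 [0.52 1.57 0.14]
1 -0.3 1.8 [ 0.54  1.31 -0.01]
1 -0.3 2.1 [ 0.61  1.06 -0.19]
-1 -0.7 1.5 [0.51 1.77 2.94]
-1 -0.7 1.8 [0.5  1.51 2.79]
-1 -0.7 2.1 [0.53 1.25 2.64]
-1 -0.5 1.5 [0.52 1.67 3.11]
-1 -0.5 1.8 [0.53 1.41 2.96]
-1 -0.5 2.1 [0.58 1.15 2.8 ]
-1 -0.3 1.5 [ 0.52  1.57 -3.  ]
-1 -0.3 1.8 [0.54 1.31 3.13]
-1 -0.3 2.1 [0.61 1.06 2.96]
```

```bash
cat >> h.py <<'E'
def rows(start,goal,n,g):
    (P0,R0),(P1,R1)=start,goal; rv=(R0.inv()*R1).as_rotvec()/n; out=[];Rc=R0
    for i in range(n):
        out.append([*np.round(Rc.inv().apply((P1-P0)/n)*1000,1).tolist(),*np.round(rv,4).tolist(),g]); Rc=Rc*R.from_rotvec(rv)
    return out
E
python3 - <<'E'
from h import *
p=[.546,-.156,1.1476]
s,P,Rc=cur()
P1=P+[-.02,-.02,.19]
G=w(p,HUB+.2*A-.07*B)[0]; Pm=np.array([.50,-.25,.45]);print(G)
Rg=R.from_matrix(Rt(p))
print(rows((P1,Rc),(Pm,Rg),7,88)); print(rows((Pm,Rg),(G,Rg),4,88))
E
```

```text
[ 0.48003708 -0.30245025  0.2932    ]
[[-32.9, -0.7, -0.7, -0.016, 0.0737, 0.059, 88], [-32.7, 1.3, -3.1, -0.016, 0.0737, 0.059, 88], [-32.3, 3.3, -5.4, -0.016, 0.0737, 0.059, 88], [-31.5, 5.3, -7.7, -0.016, 0.0737, 0.059, 88], [-30.5, 7.2, -9.9, -0.016, 0.0737, 0.059, 88], [-29.2, 9.2, -12.0, -0.016, 0.0737, 0.059, 88], [-27.7, 11.0, -13.9, -0.016, 0.0737, 0.059, 88]]
[[-31.7, 0.8, 26.9, 0.0, 0.0, 0.0, 88], [-31.7, 0.8, 26.9, 0.0, 0.0, 0.0, 88], [-31.7, 0.8, 26.9, 0.0, 0.0, 0.0, 88], [-31.7, 0.8, 26.9, 0.0, 0.0, 0.0, 88]]
```

>>> move_arm:
  plan:
    - [[-5,-5,-47.5,0,0,0,88],[-5,-5,-47.5,0,0,0,88],[-5,-5,-47.5,0,0,0,88],[-5,-5,-47.5,0,0,0,88],[-32.9,-0.7,-0.7,-0.016,0.0737,0.059,88],[-32.7,1.3,-3.1,-0.016,0.0737,0.059,88],[-32.3,3.3,-5.4,-0.016,0.0737,0.059,88],[-31.5,5.3,-7.7,-0.016,0.0737,0.059,88],[-30.5,7.2,-9.9,-0.016,0.0737,0.059,88],[-29.2,9.2,-12,-0.016,0.0737,0.059,88],[-27.7,11,-13.9,-0.016,0.0737,0.059,88],[0,0,0,0,0,0,88]]

```text
clock: 1.35
position: [0.4995, -0.2544, 0.4479]
eef_rot: [-0.142, 0.813, 0.521, 0.218]
contact_force: [0.1, 0.4, -0.7]
grip_width: 0.996
finger_force: 0.0
```

>>> move_arm:
  plan:
    - [[-31.7,0.8,26.9,0,0,0,88],[-31.7,0.8,26.9,0,0,0,88],[-31.7,0.8,26.9,0,0,0,88],[-31.7,0.8,26.9,0,0,0,88],[0,0,0,0,0,0,88],[0,0,0,0,0,0,88]]

```text
clock: 1.95
position: [0.4808, -0.3019, 0.2951]
eef_rot: [-0.14, 0.811, 0.525, 0.218]
contact_force: [0.8, 0.2, 0.2]
grip_width: 0.999
finger_force: 0.0
```

```bash
python3 snap.py b wrist side; python3 - <<'E'
from h import *; import pickle
s,P,Rc=cur();print(s["clock"],s["q"].round(2),P)
p=[.546,-.156,1.1476];print((R.from_matrix(Rt(p)).inv()*Rc).as_rotvec(), s["contact_force"])
E
```

```text
2.05 [-0.95  0.46  1.26  0.45  1.69 -0.54] [ 0.481105   -0.30206183  0.29625288]
[-0.00343589 -0.00136151 -0.00352333] [ 0.15116636 -0.28372575  0.66685265]
```

View pics/b_wrist.png

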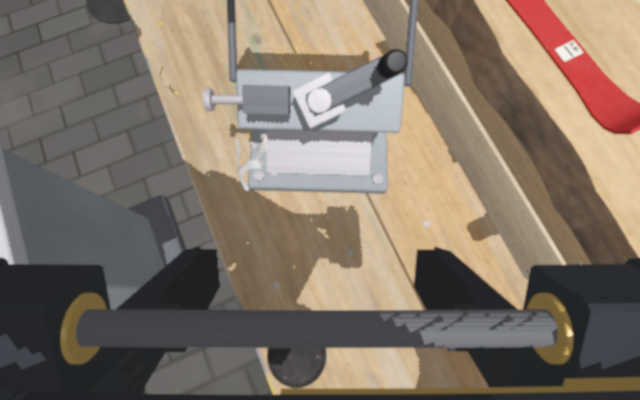

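```bash
python3 -c "
import cv2,numpy as np
a=cv2.imread('pics/b_wrist.png')[40:140,200:420];b=cv2.imread('pics/b_side.png')[150:250,240:440]
a=cv2.resize(a,None,fx=3.5,fy=3.5,interpolation=2);b=cv2.resize(b,None,fx=2.4,fy=2.4,interpolation=2)
c=np.zeros((590,770,3),np.uint8);c[:350]=a;c[350:590,:480]=b
cv2.imwrite('pics/b2.png',c)"
```

```text
(no output)
```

View pics/b2.png

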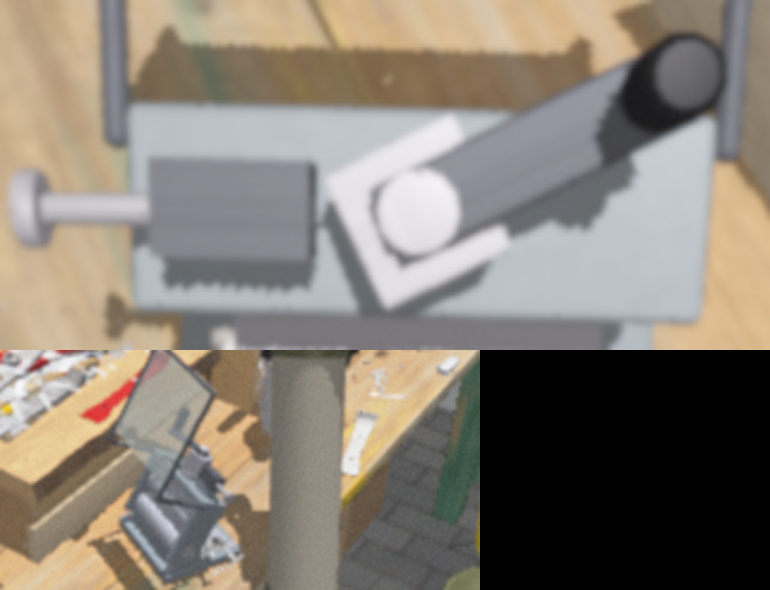

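```bash
cat > fit2.py <<'E'
from h import *; import pickle
cw=pickle.load(open('b_wrist.pkl','rb'));cs=pickle.load(open('a_scene.pkl','rb'))
def knob(f,h): return HUB+h*A+.06*(-np.cos(f)*Y+np.sin(f)*B)
gb=[HUB+.012*A+b*B+y*Y for y,b in((.067,.012),(.027,.012),(.027,-.012),(.067,-.012))]
Ub=[[242.9,85.7],[288.2,85.7],[288.2,114],[242.9,114.3]]
def f(v):
    p=v[:3];o=np.array([0,0,v[4]])
    M=np.array(gb+[HUB+.017*A,HUB+.101*Y,knob(v[3],.0665)])
    r=proj(cw,w(p,M)+o)-np.array(Ub+[[319.6,100.4],[203.5,99.4],[396.9,60.9]])
    G=np.array([guard(.155,1),guard(.155,-1),guard(-.01,1),guard(-.01,-1)])
    r2=proj(cs,w(p,G)+o)-np.array([[319.5,163.75],[363.75,143.75],[305.5,182],[346.25,166.25]])
    return np.vstack([r,r2])
for zf in(0,1):
    b=least_squares(lambda v:np.append(f(v).ravel(),v[4]*(1 if zf else 1e6)),[.546,-.156,1.1476,.45,0],x_scale=[.01,.01,.01,.1,.01])
    print(b.x.round(4),np.degrees(b.x[2:4]).round(2),b.cost);print(f(b.x).round(1).tolist())
E
python3 fit2.py
```

```text
[ 0.5511 -0.1506  1.1361  0.461  -0.    ] [65.09 26.41] 26.294267095782143
[[-1.9, -0.2], [-0.5, 0.2], [-0.3, 0.8], [-0.7, 0.0], [-0.5, 0.3], [3.1, 0.6], [-0.2, 0.1], [0.6, -2.3], [0.1, -1.7], [0.2, -2.3], [-0.8, -4.7]]
[ 0.5515 -0.1496  1.1374  0.4589 -0.0017] [65.17 26.29] 25.45777591842025
[[-1.6, -0.1], [-0.5, 0.3], [-0.2, 0.6], [-0.4, -0.0], [-0.7, 0.2], [3.7, 0.7], [-0.9, 0.3], [0.3, -2.1], [-0.2, -1.4], [-0.1, -2.1], [-1.1, -4.5]]
```

```bash
python3 - <<'E'
from h import *
p=np.array([.5513,-.1502,1.1365]);ph=np.radians(26.4)
L=[]
for i in range(4): L.append(cur()[1]); cam("wrist")
print(np.array(L).round(4)); s,P,Rc=cur(); P=np.mean(L,0)
Rg=R.from_matrix(Rt(p)); kd=.06*(-np.cos(ph)*Y+np.sin(ph)*B)
G1=w(p,HUB+kd+.125*A)[0];G2=w(p,HUB+kd+.050*A)[0]
print(rows((P,Rc),(G1,Rg),5,60),(Rc.inv()*Rg).as_rotvec());print(rows((G1,Rg),(G2,Rg),3,60))
E
```

```text
[[ 0.4811 -0.3021  0.2963]
 [ 0.4811 -0.3021  0.2961]
 [ 0.4809 -0.3021  0.2957]
 [ 0.4808 -0.3022  0.2954]]
[[20.1, 11.0, 16.1, -0.0006, 0.0001, 0.0024, 60], [20.1, 11.0, 16.1, -0.0006, 0.0001, 0.0024, 60], [20.2, 10.9, 16.1, -0.0006, 0.0001, 0.0024, 60], [20.2, 10.8, 16.1, -0.0006, 0.0001, 0.0024, 60], [20.2, 10.8, 16.1, -0.0006, 0.0001, 0.0024, 60]] [-0.00324925  0.00061066  0.01188065]
[[0.0, 0.0, 25.0, 0.0, 0.0, 0.0, 60], [0.0, 0.0, 25.0, 0.0, 0.0, 0.0, 60], [0.0, 0.0, 25.0, 0.0, 0.0, 0.0, 60]]
```

>>> move_arm:
  plan:
    - [[20.1,11,16.1,0,0,0.0024,60],[20.1,11,16.1,0,0,0.0024,60],[20.2,10.9,16.1,0,0,0.0024,60],[20.2,10.8,16.1,0,0,0.0024,60],[20.2,10.8,16.1,0,0,0.0024,60],[0,0,25,0,0,0,60],[0,0,25,0,0,0,60],[0,0,25,0,0,0,60],[0,0,0,0,0,0,60],[0,0,0,0,0,0,60]]

```text
clock: 3.25
position: [0.5985, -0.175, 0.2106]
eef_rot: [-0.141, 0.814, 0.52, 0.217]
contact_force: [0.7, 0.0, 0.6]
grip_width: 0.686
finger_force: 0.0
```

```bash
python3 snap.py c wrist scene; python3 -c "
import cv2,numpy as np
a=cv2.imread('pics/c_wrist.png');b=cv2.imread('pics/c_scene.png')[140:240,300:400]
cv2.imwrite('pics/c2.png',np.hstack([cv2.resize(a,(480,300)),cv2.resize(b,(300,300),interpolation=2)]))"
```

```text
(no output)
```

View pics/c2.png

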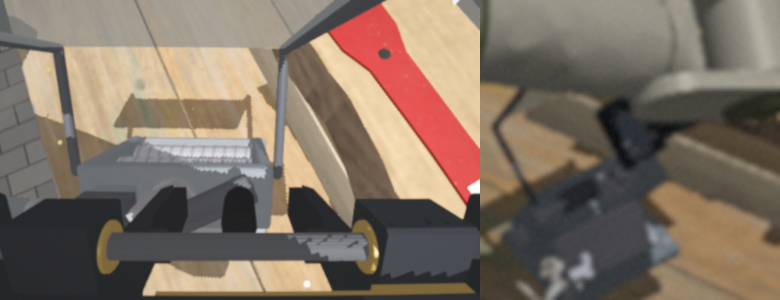

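The knob stands midway between the fingers, at about (320,280) in full wrist pixels. I'll close on it.

>>> move_arm:
  plan:
    - [[0,0,0,0,0,0,10],[0,0,0,0,0,0,10],[0,0,0,0,0,0,10],[0,0,0,0,0,0,10],[0,0,0,0,0,0,10],[0,0,0,0,0,0,10]]
  newtons: 20

```text
clock: 3.95
position: [0.5986, -0.1749, 0.2096]
eef_rot: [-0.141, 0.814, 0.52, 0.217]
contact_force: [2.1, -0.0, -0.8]
grip_width: 0.193
finger_force: 20.0
```

```bash
cat > circ.py <<'E'
import sys; from h import *
# TCP in mill coordinates -> crank angle and tight hints, then next rows: python3 circ.py phi0 dphi n
p=np.array([.5513,-.1502,1.1365])
s,P,Rc=cur(); m=Rz(p[2]).T@(P-[p[0],p[1],0])-HUB
print('B,-Y,A mm',(np.array([m@B,-m[1],m@A])*1e3).round(1),'r',round(np.hypot(m@B,m[1])*1e3,1),'phi',np.degrees(np.arctan2(m@B,-m[1])).round(1),'F tool',Rc.inv().apply(s["contact_force"]).round(1),'t',s["clock"])
f0,d,n=map(float,sys.argv[1:4]); f=np.radians(f0+d*np.arange(int(n)+1)); D=60*np.diff(np.column_stack([np.sin(f),np.cos(f)]),axis=0)
print([[*r,0,0,0,0,10] for r in D.round(1).tolist()], 'end',f0+d*n)
E
python3 circ.py 26.4 -13 12
```

```text
B,-Y,A mm [25.1 53.3 48.5] r 58.9 phi 25.3 F tool [0.3 1.9 1.1] t 3.95
[[-12.8, 4.6, 0, 0, 0, 0, 10], [-13.5, 1.6, 0, 0, 0, 0, 10], [-13.5, -1.4, 0, 0, 0, 0, 10], [-12.8, -4.4, 0, 0, 0, 0, 10], [-11.5, -7.2, 0, 0, 0, 0, 10], [-9.6, -9.6, 0, 0, 0, 0, 10], [-7.2, -11.5, 0, 0, 0, 0, 10], [-4.4, -12.9, 0, 0, 0, 0, 10], [-1.4, -13.5, 0, 0, 0, 0, 10], [1.7, -13.5, 0, 0, 0, 0, 10], [4.7, -12.8, 0, 0, 0, 0, 10], [7.4, -11.4, 0, 0, 0, 0, 10]] end -129.6
```

>>> move_arm:
  plan:
    - [[-12.8,4.6,0,0,0,0,10],[-13.5,1.6,0,0,0,0,10],[-13.5,-1.4,0,0,0,0,10],[-12.8,-4.4,0,0,0,0,10],[-11.5,-7.2,0,0,0,0,10],[-9.6,-9.6,0,0,0,0,10],[-7.2,-11.5,0,0,0,0,10],[-4.4,-12.9,0,0,0,0,10],[-1.4,-13.5,0,0,0,0,10],[1.7,-13.5,0,0,0,0,10],[4.7,-12.8,0,0,0,0,10],[7.4,-11.4,0,0,0,0,10]]

```text
clock: 5.15
position: [0.4876, -0.1929, 0.1726]
eef_rot: [-0.142, 0.814, 0.519, 0.217]
contact_force: [11.7, 7.1, -6.6]
grip_width: 0.197
finger_force: 20.0
```

```bash
python3 circ.py -129.6 -13 12
```

```text
B,-Y,A mm [-47.9 -39.8  48. ] r 62.3 phi -129.7 F tool [ 6.6  7.7 11.3] t 5.15
[[9.8, -9.4, 0, 0, 0, 0, 10], [11.7, -7.0, 0, 0, 0, 0, 10], [12.9, -4.2, 0, 0, 0, 0, 10], [13.5, -1.2, 0, 0, 0, 0, 10], [13.4, 1.9, 0, 0, 0, 0, 10], [12.7, 4.9, 0, 0, 0, 0, 10], [11.2, 7.6, 0, 0, 0, 0, 10], [9.2, 10.0, 0, 0, 0, 0, 10], [6.8, 11.8, 0, 0, 0, 0, 10], [3.9, 13.0, 0, 0, 0, 0, 10], [0.9, 13.6, 0, 0, 0, 0, 10], [-2.1, 13.4, 0, 0, 0, 0, 10]] end -285.6
```

>>> move_arm:
  plan:
    - [[10.1,-9.1,0,0,0,0,10],[12,-6.7,0,0,0,0,10],[12.9,-4.2,0,0,0,0,10],[13.5,-1.2,0,0,0,0,10],[13.4,1.9,0,0,0,0,10],[12.7,4.9,0,0,0,0,10],[11.2,7.6,0,0,0,0,10],[9.2,10,0,0,0,0,10],[6.8,11.8,0,0,0,0,10],[3.9,13,0,0,0,0,10],[0.9,13.6,0,0,0,0,10],[-2.1,13.4,0,0,0,0,10]]

```text
clock: 6.35
position: [0.5759, -0.1356, 0.2243]
eef_rot: [-0.142, 0.815, 0.52, 0.215]
contact_force: [-6.7, -7.1, -3.8]
grip_width: 0.193
finger_force: 20.0
```

```bash
python3 circ.py -285.6 -8 5;python3 circ.py -325.6 -5 7
```

```text
B,-Y,A mm [55.1 16.1 48.2] r 57.4 phi 73.7 F tool [-9.9 -3.  -1.3] t 6.35
[[-2.8, 7.9, 0, 0, 0, 0, 10], [-3.9, 7.4, 0, 0, 0, 0, 10], [-4.9, 6.8, 0, 0, 0, 0, 10], [-5.8, 6.1, 0, 0, 0, 0, 10], [-6.6, 5.2, 0, 0, 0, 0, 10]] end -325.6
B,-Y,A mm [55.1 16.1 48.2] r 57.4 phi 73.7 F tool [-9.9 -3.  -1.3] t 6.35
[[-4.4, 2.8, 0, 0, 0, 0, 10], [-4.7, 2.4, 0, 0, 0, 0, 10], [-4.9, 2.0, 0, 0, 0, 0, 10], [-5.0, 1.5, 0, 0, 0, 0, 10], [-5.1, 1.1, 0, 0, 0, 0, 10], [-5.2, 0.6, 0, 0, 0, 0, 10], [-5.2, 0.2, 0, 0, 0, 0, 10]] end -360.6
```

>>> move_arm:
  plan:
    - [[-3.3,7.9,0,0,0,0,10],[-4.1,7.4,0,0,0,0,10],[-4.9,6.8,0,0,0,0,10],[-5.8,6.1,0,0,0,0,10],[-6.6,5.2,0,0,0,0,10],[-4.4,2.8,0,0,0,0,10],[-4.7,2.4,0,0,0,0,10],[-4.9,2,0,0,0,0,10],[-5,1.5,0,0,0,0,10],[-5.1,1.1,0,0,0,0,10],[-5.2,0.6,0,0,0,0,10],[-5.2,0.2,0,0,0,0,10]]

```text
clock: 7.55
position: [0.5949, -0.1999, 0.1957]
eef_rot: [-0.141, 0.814, 0.52, 0.217]
contact_force: [2.6, 0.2, 0.1]
grip_width: 0.194
finger_force: 20.0
```

```bash
python3 circ.py -360.6 -6 12
```

```text
B,-Y,A mm [-2.8 60.4 48.6] r 60.5 phi -2.7 F tool [1.2 2.3 0.6] t 7.55
[[-6.3, -0.4, 0, 0, 0, 0, 10], [-6.2, -1.0, 0, 0, 0, 0, 10], [-6.0, -1.7, 0, 0, 0, 0, 10], [-5.8, -2.3, 0, 0, 0, 0, 10], [-5.6, -2.9, 0, 0, 0, 0, 10], [-5.2, -3.5, 0, 0, 0, 0, 10], [-4.8, -4.0, 0, 0, 0, 0, 10], [-4.4, -4.5, 0, 0, 0, 0, 10], [-3.9, -4.9, 0, 0, 0, 0, 10], [-3.4, -5.3, 0, 0, 0, 0, 10], [-2.8, -5.6, 0, 0, 0, 0, 10], [-2.2, -5.9, 0, 0, 0, 0, 10]] end -432.6
```

>>> move_arm:
  plan:
    - [[-6.3,-0.4,0,0,0,0,10],[-6.2,-1,0,0,0,0,10],[-6,-1.7,0,0,0,0,10],[-5.8,-2.3,0,0,0,0,10],[-5.6,-2.9,0,0,0,0,10],[-5.2,-3.5,0,0,0,0,10],[-4.8,-4,0,0,0,0,10],[-4.4,-4.5,0,0,0,0,10],[-3.9,-4.9,0,0,0,0,10],[-3.4,-5.3,0,0,0,0,10],[-2.8,-5.6,0,0,0,0,10],[-2.2,-5.9,0,0,0,0,10]]

```text
clock: 8.75
position: [0.5349, -0.2271, 0.1666]
eef_rot: [-0.141, 0.815, 0.519, 0.216]
contact_force: [1.0, -4.7, -6.2]
grip_width: 0.196
finger_force: 20.0
```

```bash
python3 circ.py -432.6 -6 12
```

```text
B,-Y,A mm [-60.6  17.5  48.4] r 63.0 phi -73.9 F tool [-6.4  2.9  3.4] t 8.75
[[-1.6, -6.1, 0, 0, 0, 0, 10], [-0.9, -6.2, 0, 0, 0, 0, 10], [-0.3, -6.3, 0, 0, 0, 0, 10], [0.4, -6.3, 0, 0, 0, 0, 10], [1.0, -6.2, 0, 0, 0, 0, 10], [1.7, -6.0, 0, 0, 0, 0, 10], [2.3, -5.8, 0, 0, 0, 0, 10], [2.9, -5.6, 0, 0, 0, 0, 10], [3.5, -5.2, 0, 0, 0, 0, 10], [4.0, -4.8, 0, 0, 0, 0, 10], [4.5, -4.4, 0, 0, 0, 0, 10], [4.9, -3.9, 0, 0, 0, 0, 10]] end -504.6
```

>>> move_arm:
  plan:
    - [[-1.9,-6.1,0,0,0,0,10],[-1.2,-6.2,0,0,0,0,10],[-0.3,-6.3,0,0,0,0,10],[0.4,-6.3,0,0,0,0,10],[1,-6.2,0,0,0,0,10],[1.7,-6,0,0,0,0,10],[2.3,-5.8,0,0,0,0,10],[2.9,-5.6,0,0,0,0,10],[3.5,-5.2,0,0,0,0,10],[4,-4.8,0,0,0,0,10],[4.5,-4.4,0,0,0,0,10],[4.9,-3.9,0,0,0,0,10]]

```text
clock: 9.95
position: [0.4846, -0.1796, 0.1807]
eef_rot: [-0.141, 0.813, 0.52, 0.219]
contact_force: [-0.0, 0.0, -0.8]
grip_width: 0.216
finger_force: 0.0
```

```bash
python3 circ.py -504.6 -6 12
```

```text
B,-Y,A mm [-34.5 -48.2  49.7] r 59.3 phi -144.4 F tool [-0.4 -0.   0.7] t 9.95
[[5.3, -3.4, 0, 0, 0, 0, 10], [5.6, -2.8, 0, 0, 0, 0, 10], [5.9, -2.2, 0, 0, 0, 0, 10], [6.1, -1.6, 0, 0, 0, 0, 10], [6.2, -0.9, 0, 0, 0, 0, 10], [6.3, -0.3, 0, 0, 0, 0, 10], [6.3, 0.4, 0, 0, 0, 0, 10], [6.2, 1.0, 0, 0, 0, 0, 10], [6.0, 1.7, 0, 0, 0, 0, 10], [5.8, 2.3, 0, 0, 0, 0, 10], [5.6, 2.9, 0, 0, 0, 0, 10], [5.2, 3.5, 0, 0, 0, 0, 10]] end -576.6
```

Grip lost (width 0.216, no finger force), so the screw probably went tight and the knob slipped out of the pads. I'll look before doing anything else.

```bash
python3 snap.py d wrist scene side; python3 -c "
import cv2,numpy as np
a=cv2.imread('pics/d_wrist.png');b=cv2.imread('pics/d_scene.png')[150:240,290:390];e=cv2.imread('pics/d_side.png')[150:250,270:370]
cv2.imwrite('pics/d2.png',np.vstack([cv2.resize(a[140:400],(640,260)),np.hstack([cv2.resize(b,(320,320),interpolation=2),cv2.resize(e,(320,320),interpolation=2)])]))"
```

```text
(no output)
```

View pics/d2.png

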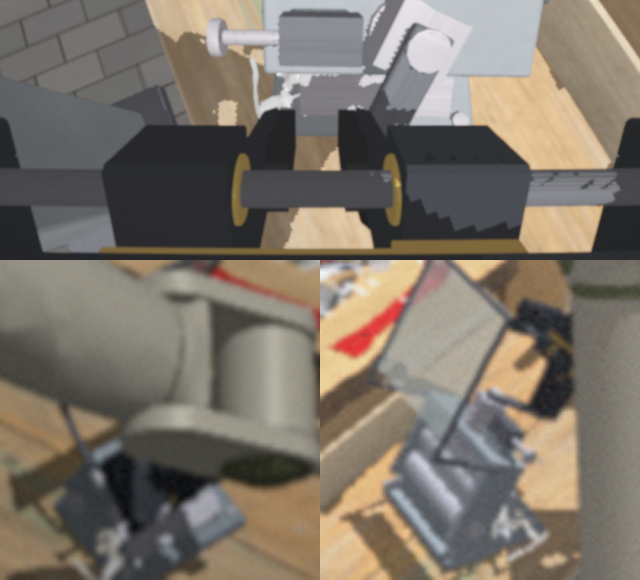

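The wrist view shows the arm running from the hub at about (430,190) down-left to behind the right finger, so the crank stopped near φ≈-118° while the tool went on to -144°. I'll rise with the fingers shut and measure the crank.

>>> move_arm:
  plan:
    - [[0,0,-25,0,0,0,19],[0,0,-25,0,0,0,19],[-10,0,-25,0,0,0,19],[-20,0,-25,0,0,0,70],[-20,0,-10,0,0,0,70],[0,0,0,0,0,0,70],[0,0,0,0,0,0,70]]

```text
clock: 10.8
position: [0.4421, -0.2703, 0.2491]
eef_rot: [-0.142, 0.814, 0.519, 0.217]
contact_force: [-0.2, -0.3, -0.7]
grip_width: 0.552
finger_force: 0.0
```

```bash
python3 snap.py e wrist; python3 -c "
import cv2,numpy as np
a=cv2.imread('pics/e_wrist.png')[0:300,150:550]
cv2.imwrite('pics/e2.png',cv2.resize(a,None,fx=2,fy=2,interpolation=2))"
```

```text
(no output)
```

View pics/e2.png

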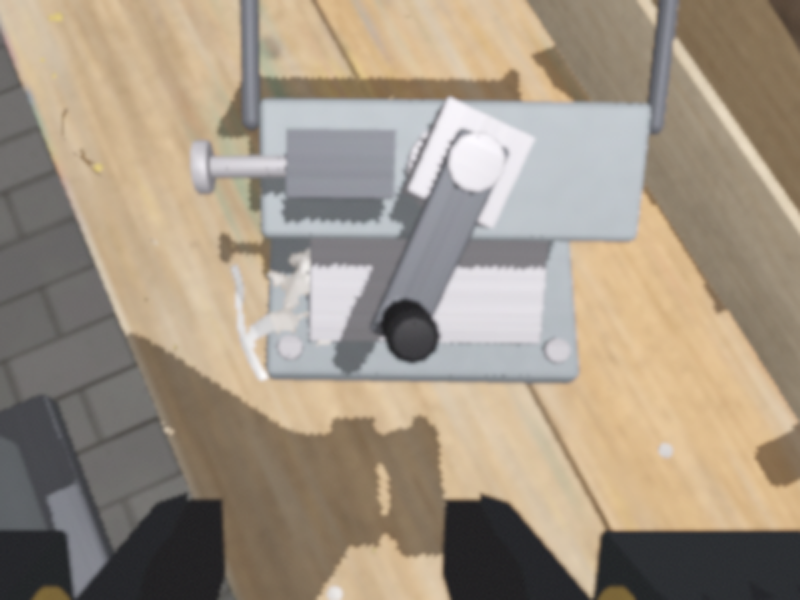

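```bash
cat > fit3.py <<'E'
from h import *; import pickle
cw=pickle.load(open('e_wrist.pkl','rb')); cb=pickle.load(open('b_wrist.pkl','rb'))
def knob(f,h): return HUB+h*A+.06*(-np.cos(f)*Y+np.sin(f)*B)
gb=[HUB+.012*A+b*B+y*Y for y,b in((.067,.012),(.027,.012),(.027,-.012),(.067,-.012))]
def f(v):
    p=v[:3]
    r=proj(cb,w(p,np.array(gb+[HUB+.017*A,knob(v[3],.0665)])))-np.array([[242.9,85.7],[288.2,85.7],[288.2,114],[242.9,114.3],[319.6,100.4],[396.9,60.9]])
    r2=proj(cw,w(p,np.array(gb+[HUB+.017*A,knob(v[4],.0665),HUB+v[5]*Y])))-np.array([[293,65],[347.5,65],[347.5,98.5],[293,98.5],[386,81.3],[356,166.5],[246.5,83.5]])
    return np.vstack([r,r2])
b=least_squares(lambda v:f(v).ravel(),[.5513,-.1502,1.1365,.46,-2,.101],x_scale=[.01,.01,.01,.1,.1,.01])
print(b.x.round(4),np.degrees(b.x[2:5]).round(2));print(f(b.x).round(1).tolist())
E
python3 fit3.py
```

```text
[ 0.5518 -0.1502  1.1396  0.4529 -2.0147  0.1034] [  65.29   25.95 -115.43]
[[-1.3, -0.6], [0.0, -0.4], [0.4, 0.2], [-0.1, -0.4], [0.1, -0.4], [0.8, -0.3], [-0.3, -0.3], [0.5, -0.6], [0.0, 0.4], [0.4, 0.7], [-0.0, -0.1], [-0.5, 1.0], [0.0, 0.1]]
```

```bash
python3 - <<'E'
from h import *
p=np.array([.5513,-.1502,1.1365]); s,P,Rc=cur()
Rg=R.from_matrix(Rt(p)); T=lambda h:w(p,HUB+h*A-.0567*B+.0262*Y)[0]
print((Rc.inv()*Rg).as_rotvec().round(4));print(rows((P,Rc),(T(.125),Rc),3,60));print(rows((T(.125),Rc),(T(.049),Rc),3,60))
E
```

```text
[-0.0047 -0.0011 -0.0017]
[[10.0, 7.5, 11.2, 0.0, 0.0, 0.0, 60], [10.0, 7.5, 11.2, 0.0, 0.0, 0.0, 60], [10.0, 7.5, 11.2, 0.0, 0.0, 0.0, 60]]
[[-0.0, 0.1, 25.3, 0.0, 0.0, 0.0, 60], [-0.0, 0.1, 25.3, 0.0, 0.0, 0.0, 60], [-0.0, 0.1, 25.3, 0.0, 0.0, 0.0, 60]]
```

>>> move_arm:
  plan:
    - [[10,7.5,11.2,0,0,0,60],[10,7.5,11.2,0,0,0,60],[10,7.5,11.2,0,0,0,60],[0,0,25.3,0,0,0,60],[0,0,25.3,0,0,0,60],[0,0,25.3,0,0,0,60],[0,0,0,0,0,0,10],[0,0,0,0,0,0,10],[0,0,0,0,0,0,10],[0,0,0,0,0,0,10],[0,0,0,0,0,0,10],[0,0,0,0,0,0,10]]
  newtons: 35

```text
clock: 12.05
position: [0.4969, -0.2073, 0.1698]
eef_rot: [-0.14, 0.815, 0.519, 0.218]
contact_force: [2.8, -1.6, -0.1]
grip_width: 0.193
finger_force: 35.0
```

```bash
python3 circ.py -115.4 -1.5 5
```

```text
B,-Y,A mm [-57.3 -25.4  50.1] r 62.7 phi -113.9 F tool [-0.2  3.2 -0. ] t 12.05
[[0.7, -1.4, 0, 0, 0, 0, 10], [0.7, -1.4, 0, 0, 0, 0, 10], [0.8, -1.4, 0, 0, 0, 0, 10], [0.8, -1.4, 0, 0, 0, 0, 10], [0.8, -1.3, 0, 0, 0, 0, 10]] end -122.9
```

Gripped again. Now I'll press gently clockwise to feel for tightness.

>>> move_arm:
  plan:
    - [[0.7,-1.4,0,0,0,0,10],[0.7,-1.4,0,0,0,0,10],[0.7,-1.4,0,0,0,0,10],[0,0,0,0,0,0,10],[0,0,0,0,0,0,10]]

```text
clock: 12.55
position: [0.4962, -0.2067, 0.1702]
eef_rot: [-0.135, 0.816, 0.518, 0.219]
contact_force: [25.4, -13.6, -15.8]
grip_width: 0.192
finger_force: 35.0
```

```bash
python3 circ.py -115.4 -1.5 5
```

```text
B,-Y,A mm [-56.8 -26.2  50.4] r 62.6 phi -114.8 F tool [-9.3 28.7 13.2] t 12.55
[[0.7, -1.4, 0, 0, 0, 0, 10], [0.7, -1.4, 0, 0, 0, 0, 10], [0.8, -1.4, 0, 0, 0, 0, 10], [0.8, -1.4, 0, 0, 0, 0, 10], [0.8, -1.3, 0, 0, 0, 0, 10]] end -122.9
```

```bash
python3 circ.py -115.3 10.482 11
```

```text
B,-Y,A mm [-56.8 -26.2  50.4] r 62.6 phi -114.8 F tool [-9.3 28.7 13.2] t 12.55
[[-3.8, 10.3, 0, 0, 0, 0, 10], [-1.8, 10.8, 0, 0, 0, 0, 10], [0.2, 11.0, 0, 0, 0, 0, 10], [2.2, 10.7, 0, 0, 0, 0, 10], [4.1, 10.2, 0, 0, 0, 0, 10], [5.9, 9.3, 0, 0, 0, 0, 10], [7.5, 8.0, 0, 0, 0, 0, 10], [8.8, 6.5, 0, 0, 0, 0, 10], [9.8, 4.8, 0, 0, 0, 0, 10], [10.6, 3.0, 0, 0, 0, 0, 10], [10.9, 1.0, 0, 0, 0, 0, 10]] end 0.001999999999995339
```

>>> move_arm:
  plan:
    - [[-2.1,4.2,0,0,0,0,10],[-3.8,10.3,0,0,0,0,10],[-1.8,10.8,0,0,0,0,10],[0.2,11,0,0,0,0,10],[2.2,10.7,0,0,0,0,10],[4.1,10.2,0,0,0,0,10],[5.9,9.3,0,0,0,0,10],[7.5,8,0,0,0,0,10],[8.8,6.5,0,0,0,0,10],[9.8,4.8,0,0,0,0,10],[10.6,3,0,0,0,0,10],[10.9,1,0,0,0,0,10]]

```text
clock: 13.75
position: [0.5944, -0.201, 0.1973]
eef_rot: [-0.139, 0.815, 0.519, 0.217]
contact_force: [-2.0, -4.7, 5.5]
grip_width: 0.197
finger_force: 35.0
```

>>> move_arm:
  plan:
    - [[0,0,0,0,0,0,10],[0,0,0,0,0,0,10],[0,0,0,0,0,0,10]]

```text
clock: 14.05
position: [0.5944, -0.2007, 0.1975]
eef_rot: [-0.139, 0.814, 0.519, 0.218]
contact_force: [2.5, -4.3, 6.1]
grip_width: 0.192
finger_force: 35.0
```

```bash
python3 circ.py 0 1 1
```

```text
B,-Y,A mm [-2.7 60.4 50.7] r 60.4 phi -2.6 F tool [ 0.6  4.  -6.7] t 14.05
[[1.0, -0.0, 0, 0, 0, 0, 10]] end 1.0
```

>>> move_arm:
  plan:
    - [[0,0,0,0,0,0,60],[0,0,0,0,0,0,60],[0,0,0,0,0,0,60],[0,0,-28,0,0,0,60],[0,0,-28,0,0,0,60],[0,-10,-28,0,0,0,60],[-20,-15,-25,0,0,0,60],[-20,-15,-20,0,0,0,60],[-20,-15,0,0,0,0,60],[0,0,0,0,0,0,60],[0,0,0,0,0,0,60]]

```text
clock: 15.15
position: [0.4953, -0.2823, 0.2778]
eef_rot: [-0.142, 0.814, 0.519, 0.217]
contact_force: [-0.1, 0.4, -1.1]
grip_width: 0.677
finger_force: 0.0
```

```bash
python3 snap.py f wrist; cat > kb.py <<'E'
import sys; from h import *; import pickle
p=np.array([.5518,-.1502,1.1396])
def knob(f,h): return HUB+h*A+.06*(-np.cos(f)*Y+np.sin(f)*B)
def mask(c,f):  # silhouette of the knob
    t=np.arange(0,6.28,.1); X=np.array([knob(f,h)+.009*(np.cos(a)*Y+np.sin(a)*B) for h in(.0265,.0665) for a in t])
    m=np.zeros((400,640),np.uint8); cv2.fillConvexPoly(m,cv2.convexHull(proj(c,w(p,X)).round().astype(np.int32)),255); return m
for n,f0 in zip(sys.argv[1::2],sys.argv[2::2]):
    c=pickle.load(open(n+'_wrist.pkl','rb')); f0=np.radians(float(f0))
    u=proj(c,w(p,knob(f0,.0465)))[0].astype(int); D=(c["frame"].max(2)<75).astype(np.uint8); D[280:]=0
    k,L,S,C=cv2.connectedComponentsWithStats(D); l=min((i for i in range(1,k) if S[i,4]>80),key=lambda i:np.hypot(*(C[i]-u)))
    fs=np.radians(np.arange(-12,12.1,.5))+f0; d=[np.hypot(*(np.array(cv2.moments(mask(c,f),True)['m10'])/cv2.moments(mask(c,f),True)['m00']-C[l][0],cv2.moments(mask(c,f),True)['m01']/cv2.moments(mask(c,f),True)['m00']-C[l][1])) for f in fs]
    print(n,u,C[l].round(1),S[l],'phi',np.degrees(fs[np.argmin(d)]).round(1),'miss px',min(d))
E
python3 kb.py b 26 e -115.4 f 0; python3 -c "
import cv2,numpy as np
a=cv2.imread('pics/f_wrist.png')[0:300,150:550]
cv2.imwrite('pics/f2.png',cv2.resize(a,None,fx=2,fy=2,interpolation=2))"
```

```text
b [391  63] [386.2  68.4] [373  50  34  36 402] phi 24.5 miss px 8.691496623918049
e [352 162] [353.4 165.1] [339 150  29  31 518] phi -115.4 miss px 0.9247044697439785
f [396 116] [390.8 117.1] [379 104  33  25 349] phi -0.5 miss px 7.5069022943086985
```

The knob blob at (391,117) lies about 1 px from the predicted row 116, so φ ≈ -0.5 to -1°, well inside the pin's 4°. Next, push the pin with the side of the closed fingers.

```bash
python3 - <<'E'
from h import *
p=np.array([.5513,-.1502,1.1365]); s,P,Rc=cur()
T=lambda y,h:w(p,HUB+h*A-.0025*B+y*Y)[0]
print((Rc.inv()*R.from_matrix(Rt(p))).as_rotvec().round(4));print(rows((P,Rc),(T(.138,.11),Rc),5,0));print(rows((T(.138,.11),Rc),(T(.138,.011),Rc),4,0));print(T(.138,.011))
E
```

```text
[-0.0047 -0.0007 -0.0014]
[[11.9, -28.6, 13.7, 0.0, 0.0, 0.0, 0], [11.9, -28.6, 13.7, 0.0, 0.0, 0.0, 0], [11.9, -28.6, 13.7, 0.0, 0.0, 0.0, 0], [11.9, -28.6, 13.7, 0.0, 0.0, 0.0, 0], [11.9, -28.6, 13.7, 0.0, 0.0, 0.0, 0]]
[[-0.0, 0.1, 24.7, 0.0, 0.0, 0.0, 0], [-0.0, 0.1, 24.7, 0.0, 0.0, 0.0, 0], [-0.0, 0.1, 24.7, 0.0, 0.0, 0.0, 0], [-0.0, 0.1, 24.7, 0.0, 0.0, 0.0, 0]]
[ 0.42288582 -0.09908687  0.163276  ]
```

>>> move_arm:
  plan:
    - [[11.9,-28.6,13.7,0,0,0,0],[11.9,-28.6,13.7,0,0,0,0],[11.9,-28.6,13.7,0,0,0,0],[11.9,-28.6,13.7,0,0,0,0],[11.9,-28.6,13.7,0,0,0,0],[0,0,0,0,0,0,0],[0,0,24.7,0,0,0,0],[0,0,24.7,0,0,0,0],[0,0,24.7,0,0,0,0],[0,0,24.7,0,0,0,0],[0,0,0,0,0,0,0],[0,0,0,0,0,0,0]]

```text
clock: 16.4
position: [0.4224, -0.0999, 0.1641]
eef_rot: [-0.141, 0.814, 0.52, 0.217]
contact_force: [0.1, 0.4, 0.0]
grip_width: 0.004
finger_force: 0.0
```

```bash
python3 circ.py 0 1 1; python3 snap.py g wrist; python3 - <<'E'
import cv2
from h import *; import pickle
c=pickle.load(open('g_wrist.pkl','rb')); print(proj(c,w([.5518,-.1502,1.1396],np.array([HUB+.1034*Y,HUB+.067*Y,HUB]))).round(0).tolist())
E
```

```text
B,-Y,A mm [  -2.9 -138.1   12.1] r 138.1 phi -178.8 F tool [ 0.3 -0.1  0.2] t 16.4
[[1.0, -0.0, 0, 0, 0, 0, 10]] end 1.0
[[400.0, 268.0], [484.0, 268.0], [635.0, 266.0]]
```

>>> move_arm:
  plan:
    - [[0,5,0,0,0,0,0],[0,5,0,0,0,0,0],[0,4,0,0,0,0,0],[0,4,0,0,0,0,0],[0,4,0,0,0,0,0],[0,4,0,0,0,0,0],[0,4,0,0,0,0,0],[0,4,0,0,0,0,0],[0,3,0,0,0,0,0],[0,3,0,0,0,0,0],[0,0,0,0,0,0,0]]

```text
clock: 17.55
position: [0.4583, -0.1164, 0.1632]
eef_rot: [-0.141, 0.814, 0.52, 0.217]
contact_force: [0.2, 1.1, 0.2]
grip_width: 0.004
finger_force: 0.0
```

```bash
python3 circ.py 0 1 1; python3 snap.py h wrist; python3 -c "
import cv2
cv2.imwrite('pics/h2.png',cv2.imread('pics/h_wrist.png'))"
```

```text
B,-Y,A mm [ -3.2 -98.6  11.3] r 98.7 phi -178.1 F tool [ 1.1 -0.3  0.3] t 17.55
[[1.0, -0.0, 0, 0, 0, 0, 10]] end 1.0
```

View pics/h2.png

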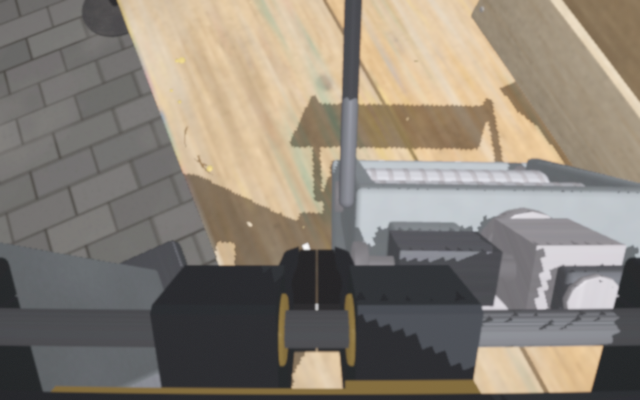

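The guide block is at about (390,250) and the finger's edge at (355,270), with the pin head hidden between them. I'll keep pushing until force builds.

>>> move_arm:
  plan:
    - [[0,2,0,0,0,0,0],[0,2,0,0,0,0,0],[0,2,0,0,0,0,0],[0,2,0,0,0,0,0],[0,1,0,0,0,0,0],[0,0,0,0,0,0,0]]

```text
clock: 18.2
position: [0.4662, -0.12, 0.1632]
eef_rot: [-0.141, 0.814, 0.52, 0.217]
contact_force: [-0.5, 0.5, -0.2]
grip_width: 0.001
finger_force: 0.0
```

```bash
python3 circ.py 0 1 1
```

```text
B,-Y,A mm [ -3.2 -89.9  11.3] r 89.9 phi -178.0 F tool [ 0.1 -0.7  0.3] t 18.2
[[1.0, -0.0, 0, 0, 0, 0, 10]] end 1.0
```

>>> move_arm:
  plan:
    - [[0,1.5,0,0,0,0,0],[0,1.5,0,0,0,0,0],[0,1.5,0,0,0,0,0],[0,1,0,0,0,0,0],[0,0,0,0,0,0,0]]

```text
clock: 18.7
position: [0.4693, -0.1214, 0.163]
eef_rot: [-0.144, 0.814, 0.52, 0.216]
contact_force: [-17.2, 1.5, 8.2]
grip_width: 0.005
finger_force: 8.5
```

```bash
python3 circ.py 0 1 1
```

```text
B,-Y,A mm [ -3.2 -86.5  11.1] r 86.6 phi -177.9 F tool [ -1.1 -16.4  -9.9] t 18.7
[[1.0, -0.0, 0, 0, 0, 0, 10]] end 1.0
```

>>> move_arm:
  plan:
    - [[0,-10,0,0,0,0,0],[0,-15,0,0,0,0,0],[0,0,-30,0,0,0,0],[0,0,-40,0,0,0,0],[0,0,-40,0,0,0,0],[-20,20,-40,0,0,0,0],[-20,30,0,0,0,0,0],[-20,40,0,0,0,0,0],[0,0,0,0,0,0,0],[0,0,0,0,0,0,0]]

```text
clock: 19.7
position: [0.4772, -0.265, 0.2619]
eef_rot: [-0.142, 0.814, 0.519, 0.217]
contact_force: [-0.6, 0.4, 0.7]
grip_width: 0.003
finger_force: 0.0
```

```bash
python3 snap.py k wrist; python3 kb.py k 0; python3 - <<'E'
from h import *; import pickle
p=np.array([.5518,-.1502,1.1396]); s,P,Rc=cur(); print(P,s["clock"])
ys=np.arange(.060,.116,.003); print((ys*1e3).round().tolist())
for n in 'fk':
  c=pickle.load(open(n+'_wrist.pkl','rb'))
  for b in(-.007,0,.007):
    u=proj(c,w(p,np.array([HUB+y*Y+b*B+.003*A for y in ys]))); print(n,b,u[0].round(),c["frame"].mean(2)[u[:,1].round().astype(int),u[:,0].round().astype(int)].round().astype(int).tolist())
E
```

```text
k [438 115] [435.3 116.1] [418 103  41  27 639] phi -0.5 miss px 5.560573621373422
[ 0.47697564 -0.26455091  0.26278165] 19.75
[60.0, 63.0, 66.0, 69.0, 72.0, 75.0, 78.0, 81.0, 84.0, 87.0, 90.0, 93.0, 96.0, 99.0, 102.0, 105.0, 108.0, 111.0, 114.0]
f -0.007 [241. 124.] [142, 141, 141, 138, 125, 179, 183, 188, 184, 183, 180, 176, 133, 161, 171, 186, 183, 177, 172]
f 0 [240. 116.] [139, 139, 139, 168, 201, 204, 204, 204, 203, 202, 197, 202, 188, 199, 217, 195, 184, 182, 173]
f 0.007 [239. 107.] [141, 142, 141, 157, 170, 168, 171, 179, 180, 185, 187, 172, 131, 194, 200, 187, 183, 176, 178]
k -0.007 [266. 124.] [145, 144, 145, 155, 160, 164, 173, 180, 186, 188, 188, 183, 181, 184, 185, 186, 194, 189, 184]
k 0 [266. 115.] [144, 143, 144, 198, 210, 173, 171, 172, 179, 180, 188, 186, 186, 184, 185, 182, 190, 192, 187]
k 0.007 [265. 105.] [147, 146, 146, 170, 210, 170, 178, 170, 170, 178, 178, 184, 190, 186, 183, 182, 180, 187, 185]
```

The pin's shaft no longer shows, and the bright head fills only y = 67 to 73 mm, so the pin is home against its guide. The gripper is clear.

```bash
python3 -c "
from plant import job; print(job.hand_in())"
```

```text
the job is handed in; nothing more can be done
None
```

The job is handed in, with no verdict returned: I wound the crank about 1.4 turns until it felt tight (about 30 N resistance), backed it off about 115° to the first pin position, and pushed the pin home against its guide at about 20 s of the 72 s; the arm never went near the jar, carton or hive tool, though I took no final picture of them.

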